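Seat the model plate on its three-ball dock

ROBOT

A 6-joint arm with a two-finger parallel gripper is mounted at the origin on the work surface. World frame = base frame: x ahead of the robot, y to its left, z up, the work surface at z = 0. Lengths are in m, angles in rad, forces in N, time in s.
With the tool pointing down it reaches from about 0.25 to 0.725 m from the base axis. Payload 4 kg.
Tool frame: the origin (TCP) lies midway between the tips of the shut fingers; the grasp point (between the pads) lies bot.pinch_z behind it (bot.pinch_z is the distance from the TCP to the grasp point, in m); z points along the fingers, y is the direction in which the jaws open and shut (so a half turn about z gives the same grasp; the last joint's range is limited). The gripper opens to 85 mm and grips with 20 to 120 N. Pads are 22 mm wide; open, the fingers measure 114 mm over their backs; the gripper's body (76 mm by 85 mm) begins 54 mm behind the grasp point. The pads swing forward as they close: fully open they stand 13 mm farther back than shut.
Start: joints at [-1.315, 0.241, 0.005, 1.335, 0, 1.571], TCP at [0.127, -0.484, 0.231] pointing down, gripper open.
Joint ranges: [-2.72, 2.72], [-1.05, 1.87], [-1.09, 1.28], [-1.99, 2.15], [-1.42, 1.44], [-3.14, 3.14]. Speed limits (rad/s): [2.79, 2.79, 3.14, 3.14, 3.14, 3.14].

INTERFACE

Orientations are given as a unit quaternion [x, y, z, w].
In Python, from workcell import bot gives the robot as it stands. The module is installed in compiled form; this text tells all that it offers.
- The arm moves only by the tool move_arm, never from a script. Its argument "series" is a list that holds one entry, the list of rows, each a list of 7 numbers: the shift along the world's x, y, z in cm, then the turn, a rotation vector about the world's x, y, z in degrees, then the opening, from 0 (shut) to 1 (fully open). A call has exactly 5 rows; each row shifts and turns the pose as measured when the row begins; what a row does not reach is not made up. A row lasts 1/10 s, in which the tool goes at most 50 mm and 8.59 degrees, less where a joint would pass 70% of its speed; a pose out of reach is approached as far as the arm can. A call with a gripper value outside its range is refused whole. The fingers move at their own pace and stop on an object; the grip force is fixed at half the most. Time passes only in rows, so rows that do not move let the fingers close, or fill a call up. It gives the time, the measured TCP pose, the force and the opening at its end, in the units of the state.
- bot.get_obs(): the state, without advancing time (a new reading comes with each control period).
- bot.camera(name): name is "side" or "top" or "wrist"; returns (picture, depth): 384x512x3 uint8, red, green, blue; 384x512 float32, m along the optical axis (not along the pixel's ray), 0 where there is no reading.
- bot.camera_info(name): a dict with "vfov" (degrees; the focal length in pixels is half the picture's height over the tangent of half this angle, whatever the lens; pixels are square), "cx", "cy" (the principal point, pixels), "cam_to_world" (4x4, takes a point from camera to world coordinates); the wrist camera has in their place "tool_from_camera" (4x4, takes a point from camera to tool coordinates, whose origin is the TCP and whose axes are the flange's). Camera axes: x right, y down, z forward; pixel columns grow to the right and rows downward; lengths in m; the calibration is good to about 2 mm. A picture is of the moment at which its call begins: read the wrist's pose just before it. camera_info takes no time and is no camera call.
- bot.job_done(): hands the job in, once; it reports no verdict.
Trained networks look in the newest picture that a camera, given by its name, has taken for a name from the list of things; names that differ only in an ending like _2 or _b are one class to them, and where a whole thing is asked for, a point or a joint stands for the part that bears it (a point fixed in the world has none). Each returns a list of dicts, best first, with "confidence" (0 to 1); they miss things now and then, are a little off and sometimes report something else, mostly with a low value. They report only what shows in the picture. A call takes as long as a camera call. They do not tell look-alikes from the thing itself.
- bot.find_in(camera, target): "at" ([x, y, z] in m, in world coordinates, good to about 4 mm: the middle of the surface that is visible of it).
The state is a dict: "clock": time; "joint_pos": joint angles; "joint_vel": joint speeds; "tau": joint torques, N m; "eef_pos": TCP position; "tool_rot": TCP orientation; "ft_force": force on the tool from outside, world axes, zero at the start; "ft_torque": the same for the moment, N m; "grip_width": finger opening in m.
Only numpy, scipy, OpenCV 4.12 (cv2) and the standard library are available. Lean on these libraries where they do the work, as an engineer would, in place of code of your own. Each camera call takes 0.05 s, during which the arm holds its last target.

TASK

The aluminium plate that carries the clay house has been knocked off its three-ball scanning dock: it rides high on top of the steel balls, shifted and turned, although the spring underneath still pulls it down. Push it gently by its edges until all three balls drop into their seats under the plate and it is fully home: down, level, its index line facing the dock's pointer. The soft clay house stands loose on the plate: do not touch it, slide it or tip it, and leave the other things on the table where they are.

Things in the scene. Friction and masses are not known exactly. Their poses are not given: they have to be found in the camera images.
- dock: Fixed grey dock, position and heading vary. Origin on the table under ball A, z up. Base 10 mm thick spans x -50..200, y -50..135 mm. Three posts (22 mm wide) carry polished steel balls, 18 mm diameter, centres 55 mm above the table at (0,0) A, (150,0) B, (75,85) C. A slim pointer, 62 mm high, stands at (194,0), seen only, cannot be bumped.
- plate: Loose aluminium plate, 14 mm thick, 0.5 kg, no handle; spans x -25..175, y -25..110 mm; origin on its underside at the cup's centre, z up. Home: axes match the dock's, underside 60.7 mm above the table; riding on the balls: 64 mm. At the start it is shifted 6-16 mm along the dock's +x, 10-18 mm along +y (at the cup) and turned 0.20-0.30 rad clockwise. Black index line on top at the +x end, y=0.
- plate_cup (a point): Where ball A's centre comes when seated: (0,0,-5.7) mm in the plate. The seat is a square pyramid cup, 14 mm wide, 45 degree walls; seated, the plate is 3.3 mm lower. A ball within about 2.5 mm of a seat's middle drops in, but may hang on the slope until pushed on. The plate drags at 3-10 N; a ball in its seat pushes back 4 N or more extra, and forced further climbs out.
- plate_vee (a point): The same for ball B: (150,0,-5.7) mm in the plate. The seat is a 90 degree V groove, 14 mm wide, along the plate's x from 125 to 175 mm: with ball B in it the plate still swings about B and slides along x.
- plate_flat (a point): The same for ball C: (75,85,-5.7) mm in the plate. The seat is a flat-bottomed square pocket 26 mm wide. A tension spring, about 8 N, runs straight down from the plate's underside at (68,26) mm to the dock; it pulls it down and weakly towards home.
- ball_cup (a point): Centre of ball A, 55 mm above the table.
- ball_vee (a point): Centre of ball B.
- ball_flat (a point): Centre of ball C.
- house: Pale clay house, 72 x 50 mm (roof 78 x 56), 64 mm to the ridge, ridge along its x, about 0.2 kg, origin under its centre. Stands loose near (75,35) mm in the plate's frame; its nearest wall stays about 40 mm or more inside every edge of the plate except the -y one (30 mm).
- barn: Bystander: grey clay barn 120 x 60 mm, 67 mm high, on the dock's -y side.
- cottage: Bystander: pale clay cottage 75 x 60 mm with a chimney, 80 mm high, on the dock's -y side.
- card_house: Bystander: cardboard house 80 x 55 mm, 71 mm high, beyond the dock.
- brush: Bystander: brush lying on the dock's +y side.
- clay_lump: Bystander: lump of clay, 84 mm wide, 40 mm high, on the dock's +y side.
- mug: Bystander: white mug 76 mm wide, 85 mm high, beyond the dock.
- card_strip: Bystander: cardboard strip 130 x 30 x 12 mm, beyond the dock.
There are look-alikes about, which are no part of the job. What is shaped like the house but green is not meant.

How it is judged:
By the outcome, as a careful person would: the job done as asked, in the order asked, and still so for the second after the job is handed in, with the robot touching nothing.
It also fails if it takes over 72 s, if anything falls off the work surface, if the arm or the gripper's body presses on something with over 40 N, if the wrist force passes 120 N, or if a joint passes its speed limit or range.

## Working session

There is one attempt and no reset: what is moved stays moved. The work goes in short steps, Python scripts to look and compute and a tool call to move; the robot and the scene stay as the last step left them, time stands still between calls to the robot, and variables do not carry over. Pictures are saved under pics/ and viewed, and the job is handed in when it is done.

Besides the shell and the picture viewer there is one more tool, called after "Call:" by a JSON object that holds its "op" and its "data". move_arm: Moves the arm, as the interface text tells. Its arguments: {"type":"object","properties":{"series":{"type":"array","items":{"type":"array","items":{"type":"array","items":{"type":"number"}}}}},"required":["series"]}

```bash
mkdir -p pics
cat > h.py <<'E'
import numpy as np, cv2
from workcell import bot
def K(name):
    i=bot.camera_info(name); f=192/np.tan(np.radians(i['vfov'])/2); return f,i['cx'],i['cy'],i
def pts(name,depth):
    f,cx,cy,i=K(name); v,u=np.mgrid[:384,:512]
    P=np.stack([(u-cx)/f*depth,(v-cy)/f*depth,depth],-1)
    T=np.array(i['cam_to_world']); return P@T[:3,:3].T+T[:3,3]
def save(n,img): cv2.imwrite('pics/'+n+'.png',img[:,:,::-1])
E
python3 - <<'E'
from h import *
o=bot.get_obs();print({k:np.round(v,3) for k,v in o.items()}, bot.pinch_z)
for n in ['top','side','wrist']:
    p,d=bot.camera(n); save(n+'0',p); np.save(n+'0_d.npy',d); np.save(n+'0_p.npy',p)
    print(n,bot.camera_info(n))
for t in ['dock','plate','house','ball_cup','ball_vee','ball_flat','plate_cup','plate_vee','plate_flat']:
    for c in ['top','side']:
        print(t,c,[(np.round(r['at'],3).tolist(),round(r['confidence'],2)) for r in bot.find_in(c,t)][:3])
E
```

```text
{'clock': np.float64(0.0), 'joint_pos': array([-1.315,  0.241,  0.004,  1.335, -0.   ,  1.571]), 'joint_vel': array([-0.001,  0.001,  0.   , -0.   ,  0.002,  0.   ]), 'tau': array([ 1.0000e-03, -3.7232e+01,  2.5241e+01,  1.7000e-02,  0.0000e+00,
        0.0000e+00]), 'eef_pos': array([ 0.126, -0.483,  0.23 ]), 'tool_rot': array([ 0.992,  0.128, -0.   , -0.001]), 'ft_force': array([-0.205,  0.045, -0.125]), 'ft_torque': array([0.042, 0.046, 0.002]), 'grip_width': np.float64(0.086)} 0.0187
top {'vfov': 55.6766605795498, 'cx': 253.52828675645122, 'cy': 193.96556018119728, 'cam_to_world': array([[-0.01862417, -0.99194853,  0.12526472,  0.41188992],
       [-0.99979274,  0.01950725,  0.00582671, -0.00277068],
       [-0.00822336, -0.12513024, -0.99210624,  1.05906744],
       [ 0.        ,  0.        ,  0.        ,  1.        ]])}
side {'vfov': 47.936177701756264, 'cx': 256.792283075032, 'cy': 192.5334125198902, 'cam_to_world': array([[-0.96183964, -0.16383168,  0.2191431 ,  0.3377761 ],
       [-0.27325266,  0.53402336, -0.80009502,  0.83276234],
       [ 0.01405338, -0.82944453, -0.5584
[... 940 characters left out ...]
.575, -0.184, 0.06], 0.51)]
ball_cup top [([0.44, 0.044, 0.012], 0.89)]
ball_cup side [([0.486, 0.059, 0.01], 0.94)]
ball_vee top [([0.439, 0.039, 0.009], 0.93)]
ball_vee side [([0.511, 0.034, 0.076], 0.72), ([0.489, 0.059, 0.011], 0.65)]
ball_flat top [([0.441, 0.039, 0.006], 0.7)]
ball_flat side [([0.49, 0.052, 0.012], 0.85), ([0.765, 0.197, 0.057], 0.68)]
plate_cup top [([0.531, 0.01, 0.078], 0.65)]
plate_cup side [([0.517, 0.027, 0.077], 0.79)]
plate_vee top [([0.533, 0.006, 0.076], 0.86)]
plate_vee side [([0.514, 0.035, 0.076], 0.97), ([0.591, 0.253, 0.034], 0.38)]
plate_flat top [([0.529, 0.009, 0.08], 0.61), ([0.754, -0.01, 0.014], 0.16)]
plate_flat side [([0.515, 0.029, 0.079], 0.7)]
```

View pics/top0.png

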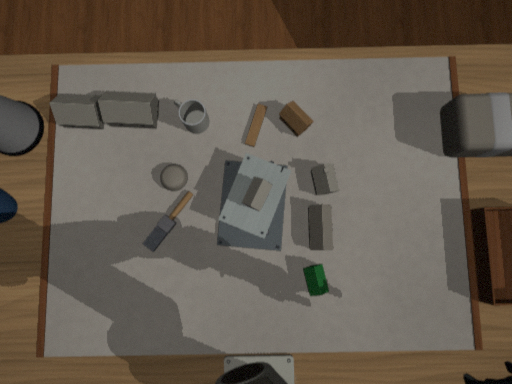

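View pics/side0.png

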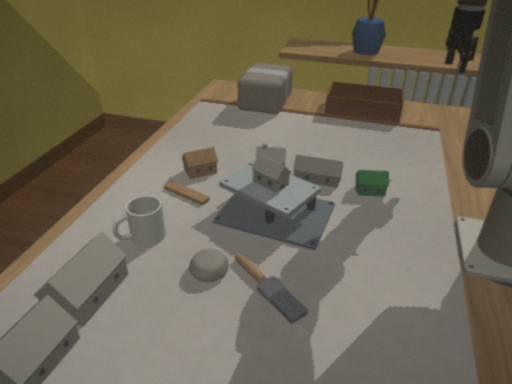

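View pics/wrist0.png

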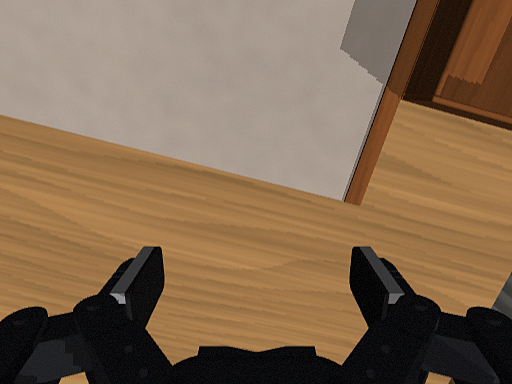

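The top view shows the dock base at px (222–284, 160–250) and the plate, turned clockwise, at px (222–288, 155–236), with the pale house on it at (257,193). The green look-alike is at (316,280). The wrist view shows nothing of the dock. Next I fit the plate and dock from depth.

```bash
cat >> h.py <<'E'
from scipy.optimize import minimize
def planefit(P):
    c=P.mean(0);_,_,V=np.linalg.svd(P-c,full_matrices=False);n=V[2];n=n*np.sign(n[2]);return c,n
def fitrect(Q,x0,x1,y0,y1,init,cell=None):
    # fit pose (x,y,th) so that all points lie inside and rect edges tight : maximise soft IoU using mask grid
    return None
E
python3 - <<'E'
from h import *
img=cv2.imread('pics/top0.png'); 
big=cv2.resize(img[140:265,205:345],None,fx=5.5,fy=5.5,interpolation=cv2.INTER_CUBIC)
cv2.imwrite('pics/top0z.png',big)
img=cv2.imread('pics/side0.png'); 
cv2.imwrite('pics/side0z.png',cv2.resize(img[135:245,205:345],None,fx=5.5,fy=5.5,interpolation=cv2.INTER_CUBIC))
for n in ['top','side']:
    d=np.load(n+'0_d.npy'); P=pts(n,d)
    reg=(P[...,0]>.35)&(P[...,0]<.7)&(P[...,1]>-.15)&(P[...,1]<.17)
    h,e=np.histogram(P[reg][:,2],bins=np.arange(-.006,.16,.004)); print(n,[(round(a,3),b) for a,b in zip(e,h)])
E
```

```text
top [(np.float64(-0.006), np.int64(1094)), (np.float64(-0.002), np.int64(5142)), (np.float64(0.002), np.int64(1170)), (np.float64(0.006), np.int64(1211)), (np.float64(0.01), np.int64(723)), (np.float64(0.014), np.int64(13)), (np.float64(0.018), np.int64(0)), (np.float64(0.022), np.int64(0)), (np.float64(0.026), np.int64(0)), (np.float64(0.03), np.int64(0)), (np.float64(0.034), np.int64(1)), (np.float64(0.038), np.int64(0)), (np.float64(0.042), np.int64(4)), (np.float64(0.046), np.int64(4)), (np.float64(0.05), np.int64(1)), (np.float64(0.054), np.int64(2)), (np.float64(0.058), np.int64(4)), (np.float64(0.062), np.int64(4)), (np.float64(0.066), np.int64(1)), (np.float64(0.07), np.int64(145)), (np.float64(0.074), np.int64(1987)), (np.float64(0.078), np.int64(835)), (np.float64(0.082), np.int64(5)), (np.float64(0.086), np.int64(0)), (np.float64(0.09), np.int64(0)), (np.float64(0.094), np.int64(1)), (np.float64(0.098), np.int64(1)), (np.float64(0.102), np.int64(3)), (np.float64(0.106), np.int64(0)), (np.float64(0.11), np.int64(24)), (np.float64(0.114), np.int64(64)), (np.float64(0.118), n
[... 1062 characters left out ...]
949)), (np.float64(0.078), np.int64(1133)), (np.float64(0.082), np.int64(44)), (np.float64(0.086), np.int64(52)), (np.float64(0.09), np.int64(47)), (np.float64(0.094), np.int64(55)), (np.float64(0.098), np.int64(42)), (np.float64(0.102), np.int64(57)), (np.float64(0.106), np.int64(50)), (np.float64(0.11), np.int64(40)), (np.float64(0.114), np.int64(87)), (np.float64(0.118), np.int64(83)), (np.float64(0.122), np.int64(83)), (np.float64(0.126), np.int64(81)), (np.float64(0.13), np.int64(79)), (np.float64(0.134), np.int64(74)), (np.float64(0.138), np.int64(67)), (np.float64(0.142), np.int64(1)), (np.float64(0.146), np.int64(0)), (np.float64(0.15), np.int64(0)), (np.float64(0.154), np.int64(0))]
```

View pics/top0z.png

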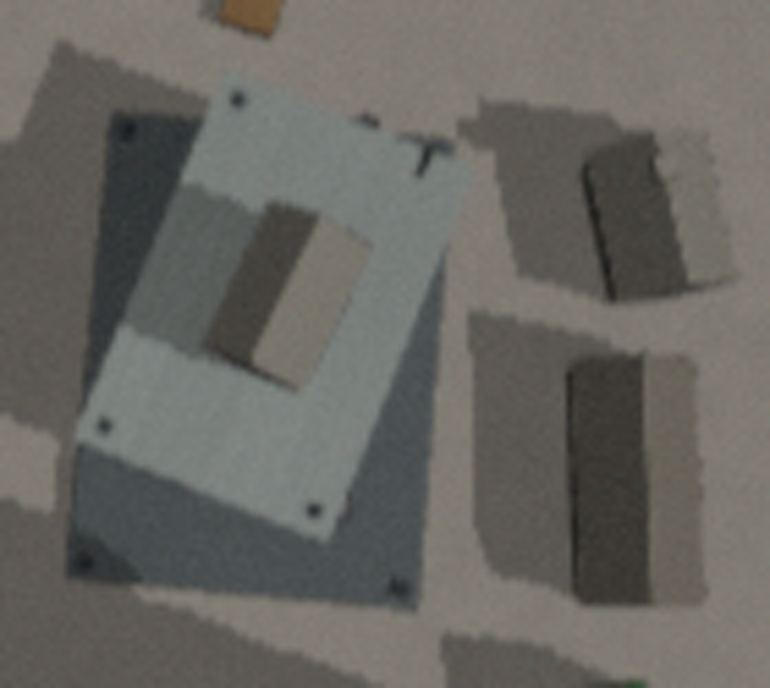

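View pics/side0z.png

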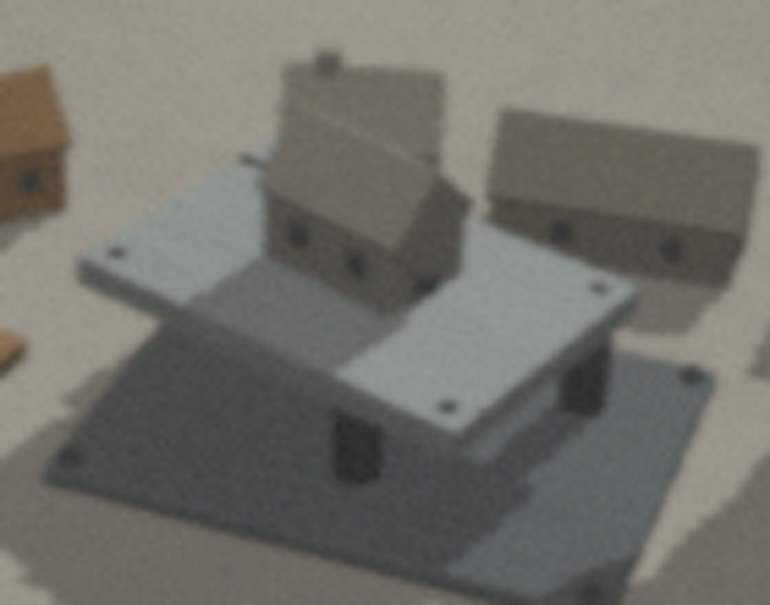

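Both zooms show the plate on top of its posts, with the index line at zoom px (425,155) and the pointer's dark tip near (368,120). The barn and cottage stand on the right. Next is a sub-pixel pose fit for the dock and plate.

```bash
cat >> h.py <<'E'
def proj(name,W):
    f,cx,cy,i=K(name); T=np.array(i['cam_to_world']); C=(W-T[:3,3])@T[:3,:3]
    return np.stack([C[:,0]/C[:,2]*f+cx,C[:,1]/C[:,2]*f+cy],-1)
def rectW(pose,x0,x1,y0,y1,z):
    x,y,t=pose;c,s=np.cos(t),np.sin(t)
    L=np.array([[x0,y0],[x1,y0],[x1,y1],[x0,y1]])/1000.
    return np.c_[x+c*L[:,0]-s*L[:,1],y+s*L[:,0]+c*L[:,1],np.full(4,z)]
PL=(-25,175,-25,110); DK=(-50,200,-50,135)
def poly(name,pose,R,z,S=8):
    p=(proj(name,rectW(pose,*R,z))+.5)*S-.5
    m=np.zeros((384*S//1,512*S),np.uint8) if 0 else None
    # crop for speed
    return p
def soft(name,pose,R,z,box,S=8):
    u0,u1,v0,v1=box
    p=(proj(name,rectW(pose,*R,z))+.5-[u0,v0])*S-.5
    m=np.zeros(((v1-v0)*S,(u1-u0)*S),np.uint8)
    cv2.fillPoly(m,[np.round(p*16).astype(np.int32)],255,shift=4)
    return cv2.resize(m,(u1-u0,v1-v0),interpolation=cv2.INTER_AREA)/255.
def fit(name,mask,R,z,init,box,valid=None):
    u0,u1,v0,v1=box; M=mask[v0:v1,u0:u1].astype(float); V=np.ones_like(M) if valid is None else valid[v0:v1,u0:u1]
    f=lambda q:(V*np.abs(soft(name,(q[0]/100,q[1]/100,q[2]/10),R,z,box)-M)).sum()
    best=None
    q0=np.array([init[0]*100,init[1]*100,init[2]*10])
    for k in range(3):
        r=minimize(f,q0,method='Nelder-Mead',options=dict(initial_simplex=q0+np.array([[0,0,0],[.8,0,0],[0,.8,0],[0,0,.6]])*(.6**k),xatol=1e-3,fatol=1e-2,maxiter=300)); q0=r.x
    return np.array([q0[0]/100,q0[1]/100,q0[2]/10]),r.fun
E
python3 - <<'E'
from h import *
for n in ['top','side']:
    d=np.load(n+'0_d.npy'); p=np.load(n+'0_p.npy').astype(float); P=pts(n,d)
    reg=(P[...,0]>.33)&(P[...,0]<.72)&(P[...,1]>-.16)&(P[...,1]<.19)
    vv,uu=np.where(reg); box=(uu.min()-3,uu.max()+3,vv.min()-3,vv.max()+3)
    # plate fit
    if n=='top':
        m=reg&(P[...,2]>.071)&(P[...,1]<.11)&(P[...,1]>-.09); valid=None
    else:
        m=reg&(P[...,2]>.072)&(P[...,2]<.086); valid=~(reg&(P[...,2]>=.086))
        valid=cv2.erode(valid.astype(np.uint8),np.ones((3,3)))
    r,e=fit(n,m,PL,.078,(.46,.02,-.3),box,valid); print(n,'plate',r.round(4),e,m.sum())
    # dock
    blue=p[...,2]-p[...,0]; 
    hi=cv2.dilate((reg&(P[...,2]>.03)).astype(np.uint8),np.ones((3,3)))
    print('blue med',np.median(blue[reg&(abs(P[...,2]-.01)<.003)]),np.median(blue[reg&(abs(P[...,2])<.003)]))
    bs=cv2.GaussianBlur(blue.astype(np.float32),(3,3),0)
    m2=(bs>0)&(hi==0)&reg
    r2,e2=fit(n,m2,DK,.010,(.42,.03,-.02),box,(hi==0)); print(n,'dock',r2.round(4),e2,m2.sum())
    c,s=np.cos(r2[2]),np.sin(r2[2]);dd=r[:2]-r2[:2]
    print('shift in dock mm',1000*np.array([c*dd[0]+s*dd[1],-s*dd[0]+c*dd[1]]),'turn',r[2]-r2[2])
    img=cv2.resize(np.load(n+'0_p.npy'),None,fx=4,fy=4,interpolation=cv2.INTER_CUBIC)
    for q,R,z,col in[(r,PL,.078,(255,0,0)),(r2,DK,.01,(0,255,0))]:
        cv2.polylines(img,[np.round(((proj(n,rectW(q,*R,z))+.5)*4-.5)*16).astype(int)],True,col,1,shift=4)
    c0=proj(n,np.array([[r2[0]+.194*c,r2[1]+.194*s,.062]]))[0]; cv2.circle(img,tuple((c0*4).astype(int)),5,(255,255,0),1)
    b=[x*4 for x in box]; img=img[b[2]:b[3],b[0]:b[1]][:600,:800]; save(n+'_fit0',img)
E
```

```text
Traceback (most recent call last):
  File "h.py", line 41, in fit
    r=minimize(f,q0,method='Nelder-Mead',options=dict(initial_simplex=q0+np.array([[0,0,0],[.8,0,0],[0,.8,0],[0,0,.6]])*(.6**k),xatol=1e-3,fatol=1e-2,maxiter=300)); q0=r.x
  File "h.py", line 37, in <lambda>
    f=lambda q:(V*np.abs(soft(name,(q[0]/100,q[1]/100,q[2]/10),R,z,box)-M)).sum()
                         ~~~~~~~~~~~~~~~~~~~~~~~~~~~~~~~~~~~~~~~~~~~~~~^~
ValueError: operands could not be broadcast together with shapes (389,517) (3,3)
```

```bash
cat >> h.py <<'E'
def analyse(n,p,d,tag,pz=.078,pi=(.46,.02,-.3),di=(.42,.03,-.02),dock=True,z0=.071):
    P=pts(n,d); pf=p.astype(float)
    reg=(d>0)&(P[...,0]>.33)&(P[...,0]<.72)&(P[...,1]>-.16)&(P[...,1]<.19)&(P[...,2]<.15)
    vv,uu=np.where(reg); box=(max(uu.min()-3,0),min(uu.max()+3,512),max(vv.min()-3,0),min(vv.max()+3,384))
    if n=='top':
        m=reg&(P[...,2]>z0)&(P[...,1]<.11)&(P[...,1]>-.09); valid=None
    else:
        m=reg&(P[...,2]>z0+.001)&(P[...,2]<.086); valid=~(reg&(P[...,2]>=.086))
        valid=cv2.erode(valid.astype(np.uint8),np.ones((3,3)))
    r,e=fit(n,m,PL,pz,pi,box,valid)
    r2=np.array(di);e2=0
    if dock:
        blue=pf[...,2]-pf[...,0]
        hi=cv2.dilate((reg&(P[...,2]>.03)).astype(np.uint8),np.ones((3,3)))
        bs=cv2.GaussianBlur(blue.astype(np.float32),(3,3),0)
        th=(np.median(blue[reg&(abs(P[...,2]-.01)<.002)])+np.median(blue[reg&(abs(P[...,2])<.002)]))/2
        m2=(bs>th)&(hi==0)&reg
        r2,e2=fit(n,m2,DK,.010,di,box,(hi==0))
    c,s=np.cos(r2[2]),np.sin(r2[2]);dd=r[:2]-r2[:2]
    print(n,'plate',r.round(4),round(e,1),'dock',r2.round(4),round(e2,1))
    print('  shift in dock mm',(1000*np.array([c*dd[0]+s*dd[1],-s*dd[0]+c*dd[1]])).round(1),'turn',round(r[2]-r2[2],4))
    img=cv2.resize(p,None,fx=4,fy=4,interpolation=cv2.INTER_CUBIC)
    for q,R,z,col in[(r,PL,pz,(255,0,0)),(r2,DK,.01,(0,255,0))]:
        cv2.polylines(img,[np.round(((proj(n,rectW(q,*R,z))+.5)*4-.5)*16).astype(np.int32)],True,col,1,shift=4)
    c0=proj(n,np.array([[r2[0]+.194*c,r2[1]+.194*s,.062]]))[0]; cv2.circle(img,tuple(int(a) for a in c0*4),5,(255,255,0),1)
    ctr=(proj(n,np.array([[.51,.02,.05]]))[0]*4).astype(int)
    img=img[max(ctr[1]-250,0):ctr[1]+250,max(ctr[0]-300,0):ctr[0]+300]; save(n+tag,img)
    return r,r2
E
python3 - <<'E'
from h import *
for n in ['top','side']:
    analyse(n,np.load(n+'0_p.npy'),np.load(n+'0_d.npy'),'_fit0')
E
```

```text
top plate [ 0.4496 -0.0096 -0.401 ] 98.4 dock [ 0.4364 -0.0263 -0.1106] 97.5
  shift in dock mm [11.3 18. ] turn -0.2904
side plate [ 0.4505 -0.0036 -0.3896] 132.7 dock [ 0.437  -0.0186 -0.1014] 125.1
  shift in dock mm [12.  16.3] turn -0.2881
```

View pics/top_fit0.png

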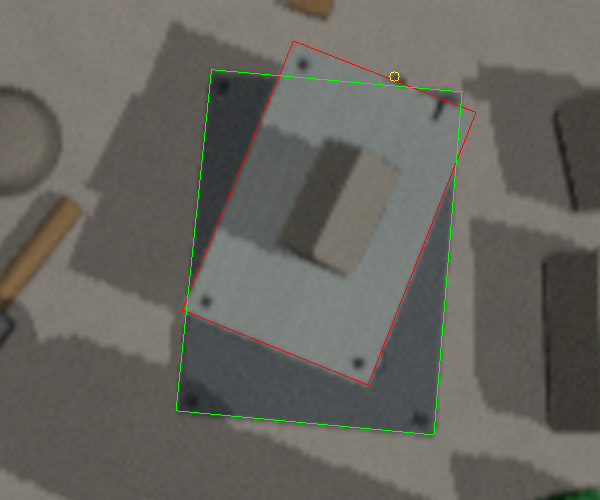

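View pics/side_fit0.png

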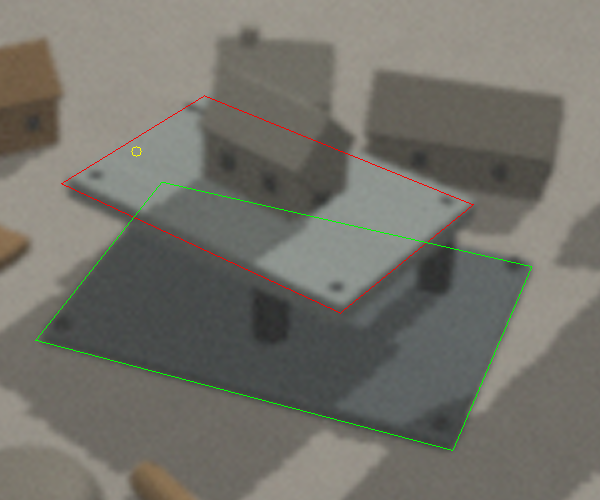

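Both overlays hug the outlines. The plate sits about (11.6, 17) mm off and −0.289 rad relative to the dock, and the two cameras agree on that. In absolute world y they differ by about 6 mm, so I'll rely on contact there. Next I check clearances to the bystanders.

Run:
```python
from h import *
D=(.4367,-.0225,-.106); c,s=np.cos(D[2]),np.sin(D[2])
for n in ['top','side']:
    d=np.load(n+'0_d.npy');P=pts(n,d)
    X=P[...,:2]-D[:2]; q=np.stack([c*X[...,0]+s*X[...,1],-s*X[...,0]+c*X[...,1]],-1)*1000
    m=(d>0)&(P[...,2]>.02)&(P[...,2]<.12)
    for nm,(a,b,e,f) in {'barn/cottage':(-120,260,-230,-75),'+y':(-150,260,125,260),'+x':(205,330,-100,200)}.items():
        k=m&(q[...,0]>a)&(q[...,0]<b)&(q[...,1]>e)&(q[...,1]<f)
        if k.sum(): print(n,nm,k.sum(),'min',np.percentile(q[k],1,axis=0).round(),'max',np.percentile(q[k],99,axis=0).round(),P[k][:,2].max().round(3))
    k=(d>0)&(P[...,2]>.1)&(P[...,2]<.15)&(abs(q[...,0]-80)<120)&(abs(q[...,1]-20)<90)
    print('house',np.percentile(q[k],[1,99],axis=0).round())
def w(x,y): return (D[0]+(c*x-s*y)/1000,D[1]+(s*x+c*y)/1000)
print(w(95,-80)); print(w(95,150)); print(w(215,40))
```

```text
top barn/cottage 2009 min [-117. -193.] max [ 200. -123.] 0.079
top +y 189 min [ 18. 226.] max [164. 260.] 0.08
top +x 397 min [208. -99.] max [330. 199.] 0.088
house [[ 54.  -5.]
 [135.  61.]]
side barn/cottage 1706 min [-118. -167.] max [ 196. -119.] 0.079
side +y 160 min [ 13. 125.] max [159. 260.] 0.079
side +x 585 min [207. -89.] max [329. 199.] 0.087
house [[ 54.  19.]
 [137.  65.]]
(np.float64(0.522702660837551), np.float64(-0.11210213350619042))
(np.float64(0.5470370308666804), np.float64(0.11660693591451579))
(np.float64(0.6547253248983348), np.float64(-0.005471855562759111))
```

Call:
{"op": "move_arm", "data": {"series": [[[3.5,3.2,0,0,0,7,1],[3.5,3.2,0,0,0,7,1],[3.5,3.2,0,0,0,7,1],[3.5,3.2,0,0,0,7,1],[3.5,3.2,0,0,0,7,1]]]}}

```text
clock: 1.55
eef_pos: [0.3022, -0.3231, 0.2311]
tool_rot: [0.906, 0.424, 0.0, 0.002]
ft_force: [0.1, -0.2, 0.1]
grip_width: 0.0855
```

Call:
{"op": "move_arm", "data": {"series": [[[3.5,3.2,0,0,0,7,1],[3.5,3.2,0,0,0,7,1],[3.5,3.2,0,0,0,7,1],[3.5,3.2,0,0,0,7,1],[0,0,0,0,0,0,1]]]}}

```text
clock: 2.05
eef_pos: [0.4508, -0.1853, 0.2321]
tool_rot: [0.767, 0.642, 0.002, 0.004]
ft_force: [-0.7, -1.7, -0.5]
grip_width: 0.0855
```

```bash
cat >> h.py <<'E'
from scipy.spatial.transform import Rotation as Ro
DW=(.4367,-.0225,-.106)
def todock(p,D=DW):
    c,s=np.cos(D[2]),np.sin(D[2]);x=p[0]-D[0];y=p[1]-D[1]
    return 1000*np.array([c*x+s*y,-s*x+c*y,p[2]])
def pose(goal=None,tilt=0,yaw=0):
    # goal in dock mm; desired R: tool y along dock x, tool x along dock y (yaw extra), tilted about dock x
    o=bot.get_obs(); R=Ro.from_quat(o['tool_rot']); print('t',round(float(o['clock']),2),'tcp',np.round(o['eef_pos'],4),'dock',todock(o['eef_pos']).round(1),'F',np.round(o['ft_force'],1),'w',round(float(o['grip_width']),3),'q',np.round(o['joint_pos'],2))
    if goal is not None:
        h=DW[2]+yaw
        B=np.array([[-np.sin(h),np.cos(h),0],[np.cos(h),np.sin(h),0],[0,0,-1]]).T  # cols tool x,y,z
        Rg=Ro.from_rotvec(np.radians(tilt)*np.array([np.cos(h),np.sin(h),0]))*Ro.from_matrix(B)
        rv=(Rg*R.inv()).as_rotvec(degrees=True)
        c,s=np.cos(DW[2]),np.sin(DW[2]); g=np.array([DW[0]+(c*goal[0]-s*goal[1])/1000,DW[1]+(s*goal[0]+c*goal[1])/1000,goal[2]/1000])
        print('need cm',((g-o['eef_pos'])*100).round(2),'deg',rv.round(2))
E
python3 -c "
from h import *
pose((95,-80,53),20)"
```

```text
t 2.05 tcp [ 0.4508 -0.1853  0.2321] dock [  31.3 -160.4  232.1] F [-0.7 -1.7 -0.5] w 0.086 q [-0.39  0.21 -0.03  1.32  0.    1.36]
need cm [  7.19   7.32 -17.91] deg [19.93 -2.33  4.11]
```

Call:
{"op": "move_arm", "data": {"series": [[[2.4,2.4,-1,6.6,-0.8,1.4,1],[2.4,2.4,-2,6.6,-0.8,1.4,1],[2.4,2.5,-3,6.6,-0.8,1.3,1],[0,0,-4,0,0,0,1],[0,0,-4,0,0,0,1]]]}}

```text
clock: 2.55
eef_pos: [0.5308, -0.1112, 0.0959]
tool_rot: [0.73, 0.66, 0.138, -0.11]
ft_force: [0.2, -0.4, -0.2]
grip_width: 0.0857
```

```bash
python3 -c "
from h import *
pose((95,-80,53),20)
p,d=bot.camera('side');save('s1',p)
p,d=bot.camera('top');save('t1',cv2.resize(p[130:270,190:360],None,fx=4,fy=4))"
```

```text
t 2.55 tcp [ 0.5308 -0.1112  0.0959] dock [103.  -78.2  95.9] F [ 0.2 -0.4 -0.2] w 0.086 q [-0.4   0.48 -0.07  1.11  0.34  1.26]
need cm [-0.81 -0.09 -4.29] deg [-0.18  1.22 -0.1 ]
```

View pics/s1.png

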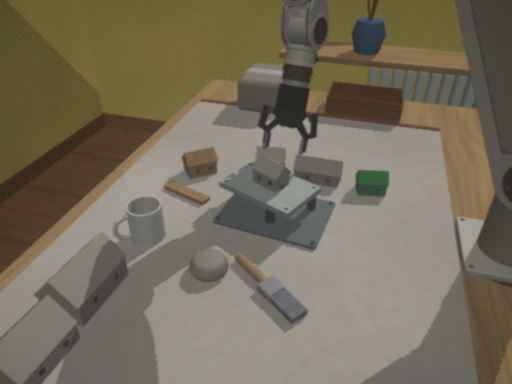

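View pics/t1.png

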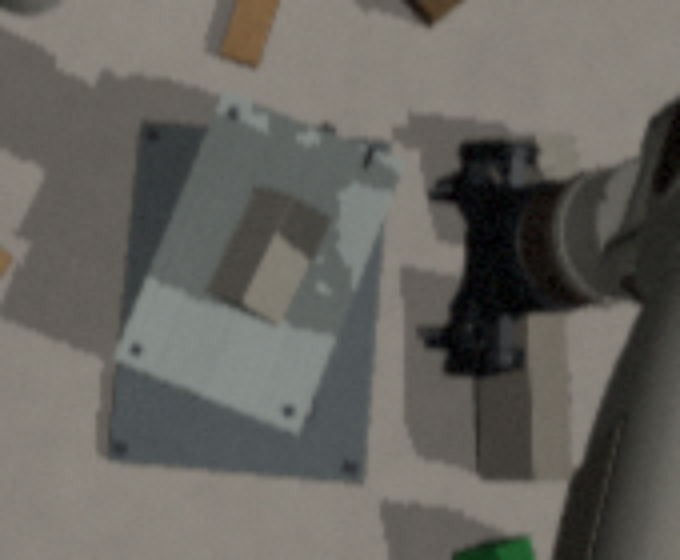

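The gripper stands on the −y side, tilted outwards. The finger tips at zoom px (435,190) and (420,340) are clear of the plate and of the barn. I descend and start the push along dock +y.

Call:
{"op": "move_arm", "data": {"series": [[[-0.4,0,-1.5,0,0.6,0,1],[-0.4,0,-1.5,0,0.6,0,1],[0,0,-1.0,0,0,0,1],[0,0,-0.3,0,0,0,1],[0,0,0,0,0,0,1]]]}}

```text
clock: 3.15
eef_pos: [0.5196, -0.1118, 0.0512]
tool_rot: [0.733, 0.657, 0.128, -0.12]
ft_force: [-0.0, 0.3, -0.1]
grip_width: 0.0855
```

```bash
python3 -c "
from h import *
pose((95,-80,53),20)
p,d=bot.camera('side');save('s2',cv2.resize(p[90:240,200:380],None,fx=4,fy=4,interpolation=cv2.INTER_CUBIC))
P=pts('side',d); X=np.stack(todock(np.moveaxis(P,-1,0)),-1) if 0 else None
"
```

```text
t 3.15 tcp [ 0.5196 -0.1118  0.0512] dock [ 91.9 -80.1  51.2] F [-0.   0.3 -0.1] w 0.086 q [-0.4   0.53 -0.12  1.04  0.34  1.26]
need cm [ 0.31 -0.03  0.18] deg [-0.27 -0.38  0.07]
```

View pics/s2.png

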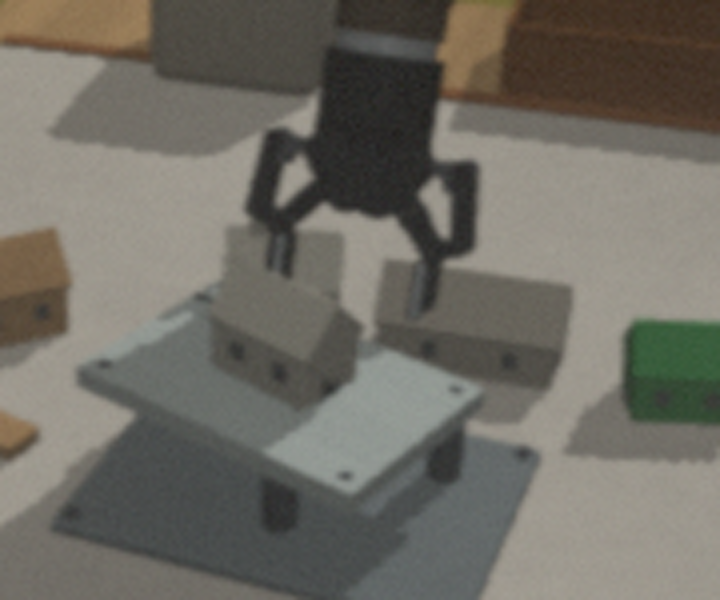

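```bash
python3 -c "
from h import *
p,d=bot.camera('side');P=pts('side',d)
x=P[...,0]-DW[0];y=P[...,1]-DW[1];c,s=np.cos(DW[2]),np.sin(DW[2]);X=1000*(c*x+s*y);Y=1000*(-s*x+c*y);Z=P[...,2]*1000
k=(d>0)&(X>20)&(X<65)&(Y>-105)&(Y<-50)&(Z>20)&(Z<100)
o=np.argsort(Z[k]);print(np.c_[X[k],Y[k],Z[k]][o][:40:3].round(0))
v,u=np.where(k);print(u.min(),u.max(),v.min(),v.max())
"
```

```text
[[ 45. -92.  65.]
 [ 51. -76.  69.]
 [ 46. -77.  72.]
 [ 43. -83.  74.]
 [ 51. -76.  75.]
 [ 49. -75.  76.]
 [ 39. -95.  77.]
 [ 45. -79.  78.]
 [ 41. -83.  79.]
 [ 38. -83.  80.]
 [ 44. -84.  82.]
 [ 50. -78.  83.]
 [ 51. -82.  83.]
 [ 39. -86.  84.]]
301 309 157 169
```

Call:
{"op": "move_arm", "data": {"series": [[[0.1,0.6,0.1,0,0,0,1],[0,0.5,0.1,0,0,0,1],[0,0.3,0,0,0,0,1],[0,0.3,0,0,0,0,1],[0,0.3,0,0,0,0,1]]]}}

```text
clock: 3.75
eef_pos: [0.5228, -0.0905, 0.0562]
tool_rot: [0.732, 0.658, 0.13, -0.118]
ft_force: [-0.5, -0.4, -0.0]
grip_width: 0.0855
```

Call:
{"op": "move_arm", "data": {"series": [[[0,0.3,0,0,0,0,1],[0,0.3,0,0,0,0,1],[0,0.3,0,0,0,0,1],[0,0.3,0,0,0,0,1],[0,0.3,0,0,0,0,1]]]}}

```text
clock: 4.25
eef_pos: [0.525, -0.0828, 0.0561]
tool_rot: [0.736, 0.657, 0.125, -0.11]
ft_force: [-1.6, -5.8, 0.2]
grip_width: 0.0854
```

```bash
python3 -c "
from h import *
pose((95,-80,53),20)
p,d=bot.camera('side');save('s3',cv2.resize(p[90:240,200:380],None,fx=4,fy=4,interpolation=cv2.INTER_CUBIC))
p,d=bot.camera('top');save('t3',cv2.resize(p[130:270,190:360],None,fx=4,fy=4))
"
```

```text
t 4.25 tcp [ 0.525  -0.0828  0.0561] dock [ 94.2 -50.6  56.1] F [-1.6 -5.8  0.2] w 0.085 q [-0.34  0.5  -0.15  1.    0.33  1.33]
need cm [-0.23 -2.93 -0.31] deg [0.86 0.08 0.44]
```

View pics/s3.png

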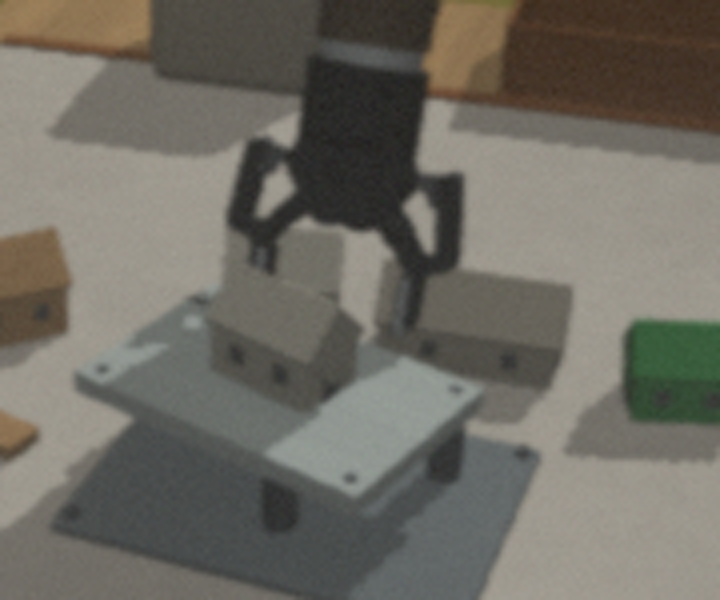

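View pics/t3.png

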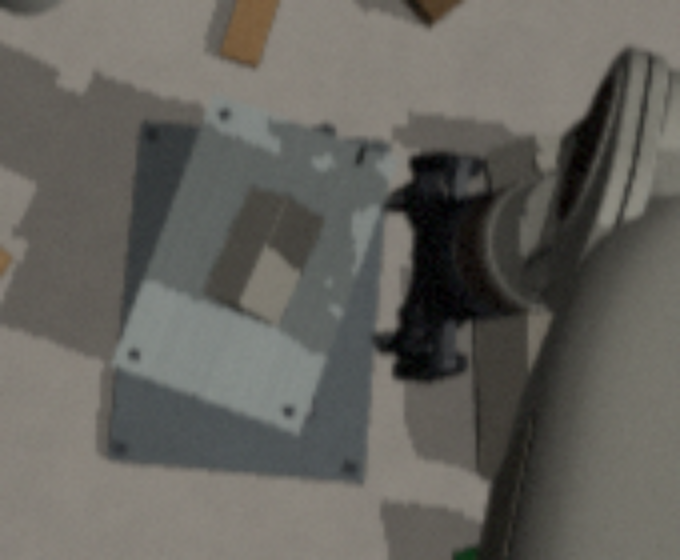

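Call:
{"op": "move_arm", "data": {"series": [[[0,0.4,-0.1,0,0,0,1],[0,0.4,-0.1,0,0,0,1],[0,0.4,0,0,0,0,1],[0.1,0.4,0,0,0,0,1],[0,0.4,0,0,0,0,1]]]}}

```text
clock: 4.85
eef_pos: [0.5295, -0.0754, 0.056]
tool_rot: [0.741, 0.653, 0.12, -0.098]
ft_force: [1.1, -6.8, 0.2]
grip_width: 0.0853
```

```bash
cat >> h.py <<'E'
def look(tag,z0=.069):
    p,d=bot.camera('top'); save('t'+tag,cv2.resize(p[130:270,190:360],None,fx=4,fy=4))
E
python3 -c "
from h import *
pose((95,-40,53),20)
look('4')
"
```

```text
t 4.85 tcp [ 0.5295 -0.0754  0.056 ] dock [ 97.9 -42.8  56. ] F [ 1.1 -6.8  0.2] w 0.085 q [-0.31  0.48 -0.17  0.97  0.31  1.37]
need cm [-0.26  0.31 -0.3 ] deg [2.26 0.43 1.23]
```

View pics/t4.png

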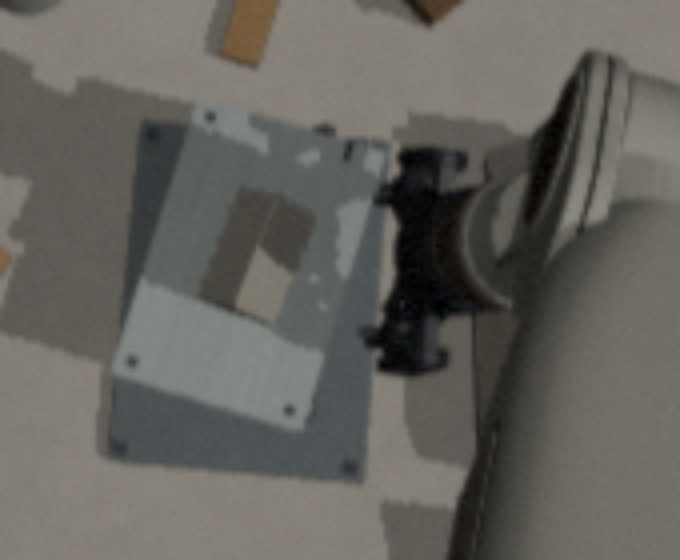

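Call:
{"op": "move_arm", "data": {"series": [[[0,0.4,-0.1,0.5,0,0.3,1],[-0.1,0.4,-0.1,0.5,0,0.3,1],[0,0.4,-0.1,0.5,0,0.3,1],[-0.1,0.4,-0.1,0.5,0,0.3,1],[0,0.4,0,0.5,0,0.3,1]]]}}

```text
clock: 5.4
eef_pos: [0.5335, -0.0664, 0.0542]
tool_rot: [0.734, 0.658, 0.131, -0.103]
ft_force: [0.7, -3.4, -2.2]
grip_width: 0.0854
```

```bash
python3 -c "
from h import *
pose((95,-30,53),20)
look('5')
"
```

```text
t 5.4 tcp [ 0.5335 -0.0664  0.0542] dock [100.9 -33.5  54.2] F [ 0.7 -3.4 -2.2] w 0.085 q [-0.31  0.49 -0.17  0.96  0.33  1.36]
need cm [-0.55  0.41 -0.12] deg [0.98 1.09 0.37]
```

View pics/t5.png

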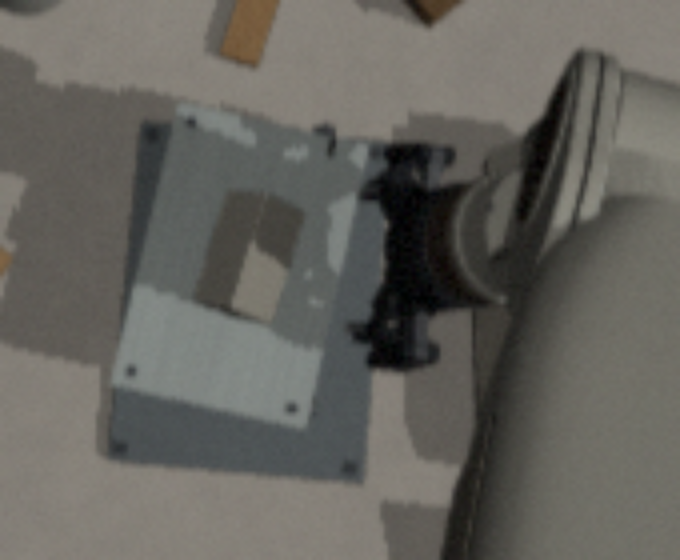

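```bash
cat >> h.py <<'E'
def plate_top(tag,pi,z=.078,D=(0.4364,-0.0263,-0.1106)):
    p,d=bot.camera('top'); P=pts('top',d)
    dark=cv2.dilate(((p.max(-1)<40)|(P[...,2]>.16)).astype(np.uint8),np.ones((5,5)))
    # arm: exclude everything high outside house area
    x=P[...,0]-D[0];y=P[...,1]-D[1];c,s=np.cos(D[2]),np.sin(D[2])
    reg=(d>0)&(P[...,0]>.33)&(P[...,0]<.72)&(P[...,1]>-.16)&(P[...,1]<.19)
    m=reg&(P[...,2]>.069)&(P[...,2]<.15)&(P[...,1]<.125)&(P[...,1]>-.1)&(P[...,0]<.69)
    box=(200,320,130,260)
    V=(dark==0)
    r,e=fit('top',m,PL,z,pi,box,V.astype(float))
    off=[]
    for L in [(0,0),(150,0),(75,85)]:
        a=r[2];w=(r[0]+(np.cos(a)*L[0]-np.sin(a)*L[1])/1000,r[1]+(np.sin(a)*L[0]+np.cos(a)*L[1])/1000,0)
        off.append((todock(w,D)[:2]-L).round(1))
    print('plate',r.round(4),'err',round(e,1),'turn',round(r[2]-D[2],4),'off cup',off[0],'vee',off[1],'flat',off[2])
    # plate plane
    S=m&V&(P[...,2]<.086)&(soft('top',r,PL,z,(0,512,0,384),2)>.99)
    X=np.stack([1000*(c*x+s*y),1000*(-s*x+c*y)],-1)[S]; A=np.c_[X/1000,np.ones(len(X))]
    k,*_=np.linalg.lstsq(A,P[...,2][S]*1000,rcond=None)
    f=lambda a,b:round(k[0]*a/1000+k[1]*b/1000+k[2],1)
    print('top z at A,B,C',f(0,0),f(150,0),f(75,85))
    img=cv2.resize(p[130:270,190:360],None,fx=4,fy=4,interpolation=cv2.INTER_CUBIC)
    for q,R,zz,col in[(r,PL,z,(255,0,0)),(D,DK,.01,(0,255,0))]:
        cv2.polylines(img,[np.round(((proj('top',rectW(q,*R,zz))-[190,130]+.5)*4-.5)*16).astype(np.int32)],True,col,1,shift=4)
    save('t'+tag,img); return r
E
python3 -c "
from h import *
plate_top('6',(.45,-.01,-.25))
"
```

```text
plate [ 0.4505 -0.0102 -0.2382] err 56.3 turn -0.1276 off cup [12.2 17.6] vee [11.  -1.5] flat [22.4  7.3]
top z at A,B,C 77.1 74.0 76.9
```

View pics/t6.png

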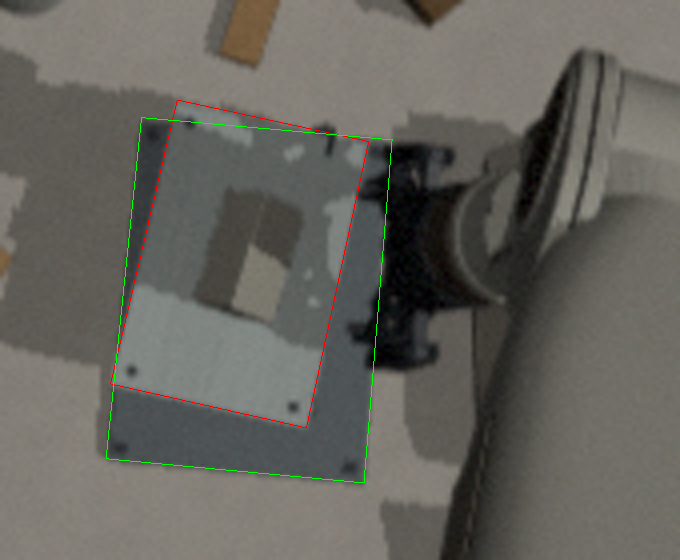

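Vee offset is about −1.5 mm and the plate is 3 mm lower at B, so ball B has dropped into the groove. I retreat and go round over the top to the +y side, to swing the plate about B.

Call:
{"op": "move_arm", "data": {"series": [[[-0.1,-0.8,0,0,0,0,1],[-0.2,-2.2,0,0,0,0,1],[0,-1.0,3,0,0,0,1],[0,0,5,-4,0,0,1],[0,0,5,-8,0,0,1]]]}}

```text
clock: 6.0
eef_pos: [0.5217, -0.1068, 0.1775]
tool_rot: [0.744, 0.665, 0.055, -0.037]
ft_force: [1.7, 0.3, 0.2]
grip_width: 0.0854
```

```bash
python3 -c "
from h import *
pose((65,155,200),-20)
plate_top('7',(.45,-.01,-.25))
"
```

```text
t 6.0 tcp [ 0.5217 -0.1068  0.1775] dock [ 93.4 -74.8 177.5] F [1.7 0.3 0.2] w 0.085 q [-0.28  0.33 -0.02  1.22  0.13  1.4 ]
need cm [-0.39 23.15  2.25] deg [-27.26   4.06   0.09]
plate [ 0.4507 -0.0102 -0.2341] err 58.9 turn -0.1235 off cup [12.4 17.6] vee [11.3 -0.9] flat [22.3  7.7]
top z at A,B,C 77.2 73.8 76.9
```

Call:
{"op": "move_arm", "data": {"series": [[[0,0,3.5,-4,0.6,0,1],[0,4.5,0.5,-4,0.6,0,1],[-0.1,4.8,0,-4,0.6,0,1],[-0.1,4.8,0,-4,0.6,0,1],[-0.1,4.8,0,-4,0.6,0,1]]]}}

```text
clock: 6.55
eef_pos: [0.5253, 0.085, 0.2379]
tool_rot: [0.74, 0.663, -0.073, 0.092]
ft_force: [1.1, -0.5, -0.2]
grip_width: 0.0854
```

```bash
python3 -c "
from h import *
pose((65,155,53),-20)
"
```

```text
t 6.55 tcp [0.5253 0.085  0.2379] dock [ 76.7 116.3 237.9] F [ 1.1 -0.5 -0.2] w 0.085 q [ 0.29  0.34  0.14  1.42 -0.23  1.98]
need cm [ -0.75   3.97 -18.49] deg [-6.43  2.91 -0.17]
```

Call:
{"op": "move_arm", "data": {"series": [[[-0.3,2.0,0,-3,1.4,0,1],[-0.4,2.0,-2,-3,1.4,0,1],[0,0,-4.5,0,0,0,1],[0,0,-4.5,0,0,0,1],[0,0,-3,0,0,0,1]]]}}

```text
clock: 7.05
eef_pos: [0.518, 0.1408, 0.0968]
tool_rot: [0.726, 0.668, -0.121, 0.114]
ft_force: [0.1, 0.4, -0.1]
grip_width: 0.0851
```

```bash
python3 -c "
from h import *
pose((65,155,53),-20)
p,d=bot.camera('side');save('s8',p[:,100:450])
look('8')
"
```

```text
t 7.05 tcp [0.518  0.1408 0.0968] dock [ 63.6 171.   96.8] F [ 0.1  0.4 -0.1] w 0.085 q [ 0.43  0.53  0.02  1.23 -0.29  2.11]
need cm [-0.03 -1.6  -4.38] deg [-0.87  0.26 -1.35]
```

View pics/s8.png

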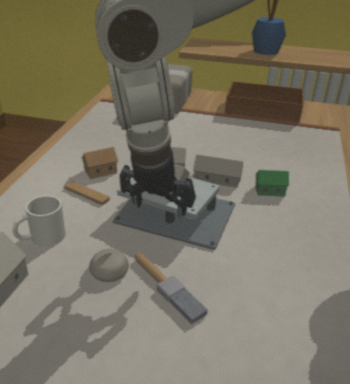

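View pics/t8.png

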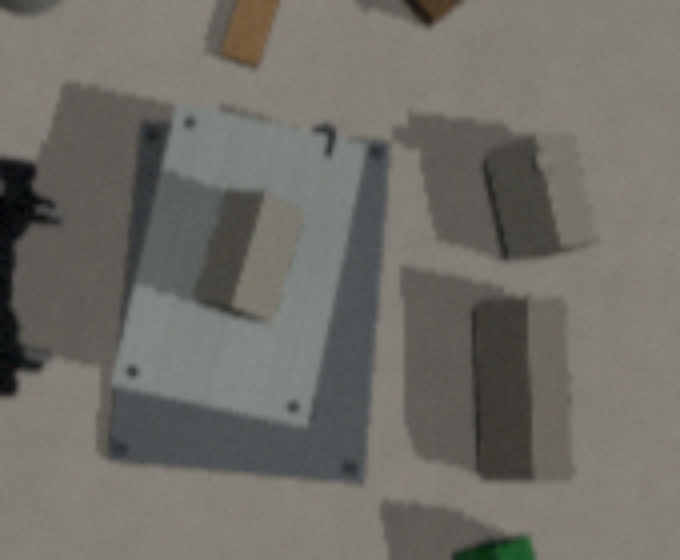

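The fingers stand clear on the +y side, with tips at zoom px (45,210) and (35,355). The house is unmoved on the plate. I descend and approach.

Call:
{"op": "move_arm", "data": {"series": [[[0,0,-2,0,0,0,1],[0,-0.5,-1.6,0,0,-0.6,1],[-0.1,-0.6,-0.5,0,0,-0.6,1],[0,-0.5,0,0,0,0,1],[0,-0.5,0,0,0,0,1]]]}}

```text
clock: 7.65
eef_pos: [0.5177, 0.1185, 0.0597]
tool_rot: [0.733, 0.66, -0.123, 0.111]
ft_force: [0.7, 0.1, -1.1]
grip_width: 0.0852
```

```bash
python3 -c "
from h import *
pose((65,140,53),-20)
"
```

```text
t 7.65 tcp [0.5177 0.1185 0.0597] dock [ 65.6 148.8  59.7] F [ 0.7  0.1 -1.1] w 0.085 q [ 0.39  0.55 -0.05  1.13 -0.29  2.09]
need cm [-0.16 -0.87 -0.67] deg [-0.95  0.15 -0.09]
```

Call:
{"op": "move_arm", "data": {"series": [[[-0.1,-0.3,-0.5,-0.5,0,0,1],[0,-0.3,-0.2,-0.5,0,0,1],[0,-0.3,0,0,0,0,1],[0,-0.3,0,0,0,0,1],[0,-0.3,0,0,0,0,1]]]}}

```text
clock: 8.15
eef_pos: [0.5187, 0.1025, 0.0557]
tool_rot: [0.732, 0.658, -0.126, 0.119]
ft_force: [-0.2, -0.4, -0.4]
grip_width: 0.0854
```

```bash
python3 -c "
from h import *
pose((65,130,53),-20)
plate_top('9',(.45,-.01,-.25))
"
```

```text
t 8.15 tcp [0.5187 0.1025 0.0557] dock [ 68.3 133.   55.7] F [-0.2 -0.4 -0.4] w 0.085 q [ 0.37  0.55 -0.07  1.11 -0.31  2.07]
need cm [-0.36 -0.26 -0.27] deg [-0.01  0.46 -0.05]
plate [ 0.4506 -0.0102 -0.2381] err 62.1 turn -0.1275 off cup [12.3 17.6] vee [11.1 -1.5] flat [22.5  7.3]
top z at A,B,C 77.2 73.9 76.8
```

View pics/t9.png

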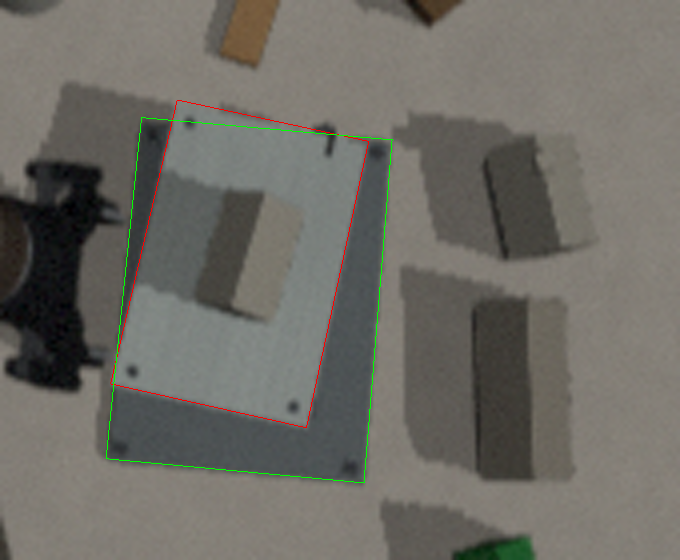

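Call:
{"op": "move_arm", "data": {"series": [[[-0.1,-0.3,-0.1,0,0,0,1],[-0.1,-0.3,-0.1,0,0,0,1],[-0.1,-0.3,-0.1,0,0,0,1],[0,-0.3,0,0,0,0,1],[0,-0.3,0,0,0,0,1]]]}}

```text
clock: 8.7
eef_pos: [0.5172, 0.0961, 0.0541]
tool_rot: [0.734, 0.66, -0.117, 0.112]
ft_force: [-2.7, 8.2, 2.5]
grip_width: 0.0857
```

Call:
{"op": "move_arm", "data": {"series": [[[0,-0.3,0,0,0,0,1],[0,-0.3,0,0,0,0,1],[0,-0.3,0,0,0,0,1],[0,-0.3,0,0,0,0,1],[0,-0.3,0,0,0,0,1]]]}}

```text
clock: 9.2
eef_pos: [0.5158, 0.0942, 0.054]
tool_rot: [0.735, 0.662, -0.108, 0.101]
ft_force: [-1.6, 7.8, 2.8]
grip_width: 0.0854
```

```bash
python3 -c "
from h import *
pose((65,120,53),-20)
plate_top('10',(.45,-.01,-.22))
"
```

```text
t 9.2 tcp [0.5158 0.0942 0.054 ] dock [ 66.3 124.4  54. ] F [-1.6  7.8  2.8] w 0.085 q [ 0.34  0.52 -0.11  1.07 -0.27  2.03]
need cm [-0.18 -0.43 -0.1 ] deg [-2.92  0.65 -0.2 ]
plate [ 0.4523 -0.0159 -0.1981] err 62.8 turn -0.0875 off cup [14.6 12.1] vee [14. -1.] flat [21.8  5.2]
top z at A,B,C 76.8 73.6 76.9
```

View pics/t10.png

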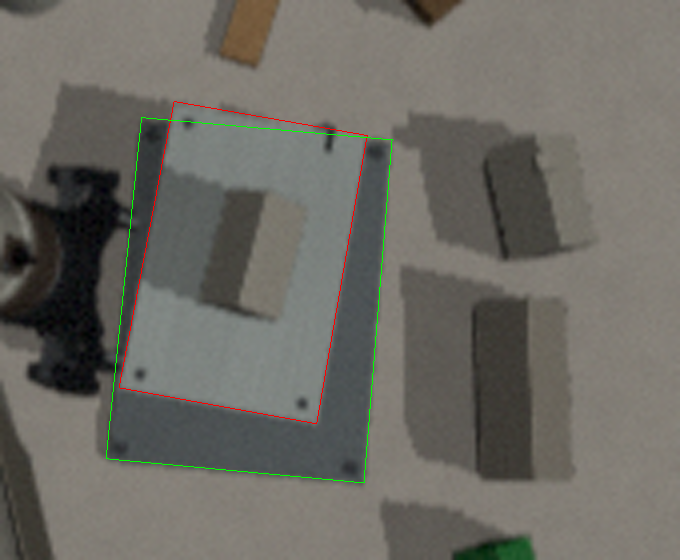

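Call:
{"op": "move_arm", "data": {"series": [[[-0.1,-0.5,0,-0.6,0,0,1],[0,-0.5,0,-0.6,0,0,1],[-0.1,-0.5,0,-0.6,0,0,1],[0,-0.5,0,-0.6,0,0,1],[0,-0.5,0,-0.6,0,0,1]]]}}

```text
clock: 9.75
eef_pos: [0.5108, 0.084, 0.0536]
tool_rot: [0.733, 0.662, -0.116, 0.107]
ft_force: [-4.5, 12.9, 3.8]
grip_width: 0.0853
```

```bash
python3 -c "
from h import *
pose((65,115,53),-20)
plate_top('11',(.45,-.01,-.18))
"
```

```text
t 9.75 tcp [0.5108 0.084  0.0536] dock [ 62.4 113.7  53.6] F [-4.5 12.9  3.8] w 0.085 q [ 0.33  0.52 -0.12  1.06 -0.29  2.02]
need cm [ 0.27  0.1  -0.06] deg [-1.81  0.39 -0.32]
plate [ 0.4555 -0.0264 -0.1243] err 52.7 turn -0.0137 off cup [19.  2.] vee [18.9 -0.1] flat [20.1  0.9]
top z at A,B,C 76.9 73.8 76.9
```

Call:
{"op": "move_arm", "data": {"series": [[[0,-0.4,0,-0.3,0,0,1],[0,-0.4,0,-0.3,0,0,1],[0,0,0,0,0,0,1],[0,0.2,0,0,0,0,1],[0,0.4,0,0,0,0,1]]]}}

```text
clock: 10.3
eef_pos: [0.5092, 0.0895, 0.0538]
tool_rot: [0.732, 0.663, -0.115, 0.105]
ft_force: [0.0, 0.3, 0.3]
grip_width: 0.0856
```

```bash
python3 -c "
from h import *
pose((65,115,53),-20)
plate_top('12',(.45,-.02,-.12))
"
```

```text
t 10.3 tcp [0.5092 0.0895 0.0538] dock [ 60.2 119.   53.8] F [0.  0.3 0.3] w 0.086 q [ 0.34  0.52 -0.12  1.07 -0.28  2.03]
need cm [ 0.43 -0.45 -0.08] deg [-2.08  0.3  -0.45]
plate [ 0.4553 -0.0281 -0.1142] err 69.6 turn -0.0036 off cup [18.9  0.3] vee [18.9 -0.2] flat [19.2  0.1]
top z at A,B,C 77.0 73.8 76.9
```

View pics/t12.png

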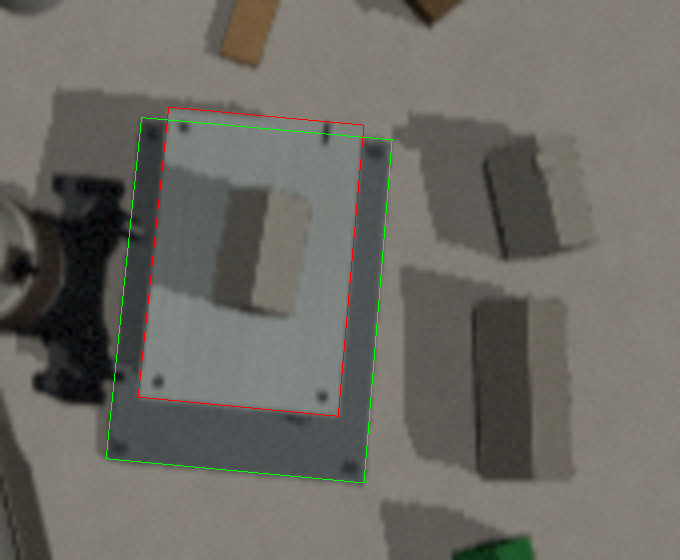

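The plate is aligned: cup y +0.3 mm, turn −0.004 rad, and only +x 19 mm is left. Next comes a push on the +x edge. First I check what stands beyond it.

```bash
python3 -c "
from h import *
d=np.load('top0_d.npy');P=pts('top',d)
for nm,(u0,u1,v0,v1),z in [('card',(275,320,95,140),.02),('strip',(238,272,98,150),.006)]:
    S=P[v0:v1,u0:u1].reshape(-1,3); S=S[(S[:,2]>z)&(S[:,2]<.09)]
    X=np.array([todock(q) for q in S]); print(nm,np.percentile(X,[1,99],axis=0).round())
pose((225,30,220),12,np.pi/2)
"
```

```text
card [[ 291. -109.   23.]
 [ 377.  -20.   70.]]
strip [[251.  25.   7.]
 [377.  74.  15.]]
t 10.35 tcp [0.5092 0.0902 0.0537] dock [ 60.2 119.7  53.7] F [ 0.3  0.7 -0.1] w 0.086 q [ 0.34  0.52 -0.12  1.07 -0.28  2.03]
need cm [ 15.44 -10.66  16.63] deg [25.58 20.95 87.33]
```

Call:
{"op": "move_arm", "data": {"series": [[[0.1,1.5,0,0,0,0,1],[0.2,2,0,0,0,0,1],[0,1,3,3,0,0,1],[0,0,5,5,0,0,1],[0,0,5,5,0,0,1]]]}}

```text
clock: 10.85
eef_pos: [0.506, 0.1407, 0.1768]
tool_rot: [0.736, 0.675, -0.046, 0.014]
ft_force: [1.9, -0.6, -0.4]
grip_width: 0.0852
```

```bash
python3 -c "
from h import *
pose((225,30,220),12,np.pi/2)
"
```

```text
t 10.85 tcp [0.506  0.1407 0.1768] dock [ 51.7 169.6 176.8] F [ 1.9 -0.6 -0.4] w 0.085 q [ 0.31  0.38  0.04  1.31 -0.06  1.97]
need cm [ 15.76 -15.72   4.32] deg [16.15  9.95 87.87]
```

Call:
{"op": "move_arm", "data": {"series": [[[1.5,-1,2,0,0,7.5,1],[1.5,-1.4,2,0,0,7.5,1],[1.5,-1.4,1,0,0,7.5,1],[1.5,-1.4,0,0,0,7.5,1],[1.5,-1.4,0,0,0,7.5,1]]]}}

```text
clock: 11.35
eef_pos: [0.5872, 0.0775, 0.2405]
tool_rot: [0.468, 0.883, -0.03, 0.032]
ft_force: [0.7, -0.5, 0.5]
grip_width: 0.0854
```

Call:
{"op": "move_arm", "data": {"series": [[[1.5,-1.4,0,0,0,7.5,1],[1.5,-1.4,0,0,0,7.5,1],[1.5,-1.4,0,0,0,7.5,1],[1.5,-1.4,0,0,0,7.5,1],[1.5,-1.4,0,0,0,7.5,1]]]}}

```text
clock: 11.85
eef_pos: [0.6659, 0.0093, 0.2403]
tool_rot: [0.144, 0.989, -0.017, 0.04]
ft_force: [0.8, 0.3, -0.2]
grip_width: 0.0853
```

```bash
python3 -c "
from h import *
pose((225,30,120),12,np.pi/2)
"
```

```text
t 11.85 tcp [0.6659 0.0093 0.2403] dock [224.6  55.9 240.3] F [ 0.8  0.3 -0.2] w 0.085 q [ 0.04  0.52  0.44  1.42 -0.05  0.32]
need cm [ -0.23  -2.58 -12.03] deg [ 4.58 16.25 10.33]
```

Call:
{"op": "move_arm", "data": {"series": [[[0,-0.5,-1,1,3.5,2.1,1],[0,-0.6,-3,1,3.5,2.1,1],[0,-0.6,-3,1,3.5,2.1,1],[0,-0.6,-3,0.8,3.2,2.1,1],[0,-0.3,-2,0.8,2.5,2,1]]]}}

```text
clock: 12.35
eef_pos: [0.6703, -0.0155, 0.1218]
tool_rot: [0.048, 0.993, 0.008, -0.103]
ft_force: [0.7, -0.1, -0.3]
grip_width: 0.0856
```

```bash
python3 -c "
from h import *
pose((225,30,51),12,np.pi/2)
p,d=bot.camera('side');save('s13',p[:,100:450])
look('13')
"
```

```text
t 12.35 tcp [ 0.6703 -0.0155  0.1218] dock [231.5  31.7 121.8] F [ 0.7 -0.1 -0.3] w 0.086 q [-0.03  0.83  0.68  1.62  0.02  0.06]
need cm [-0.67 -0.1  -7.08] deg [-0.27  0.17 -0.49]
```

View pics/s13.png

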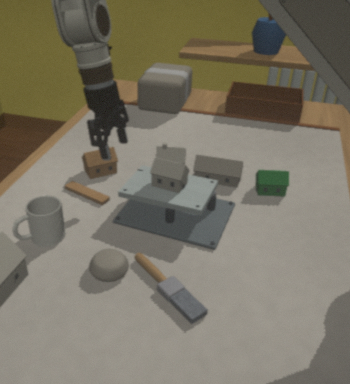

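View pics/t13.png

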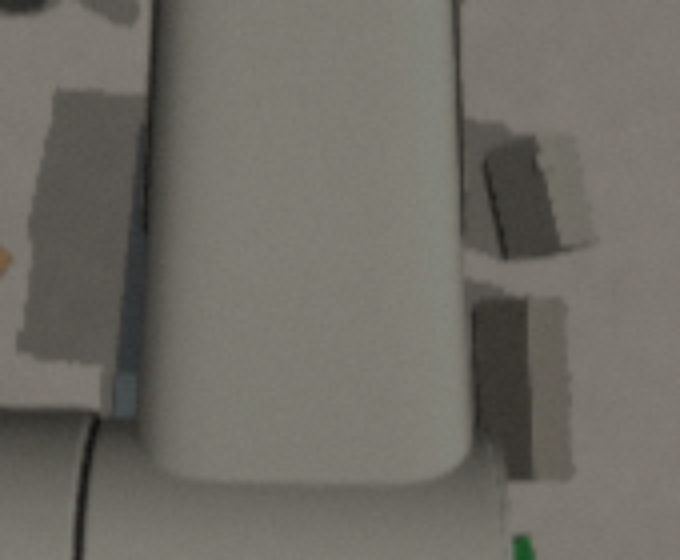

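The side view shows the gripper beyond the +x edge, fingers at px (90–125, 100–155), with the arm high above the house. The top view is blocked by the arm. I descend.

Call:
{"op": "move_arm", "data": {"series": [[[-0.2,0,-2.5,0,0,0,1],[-0.2,0,-2.5,0,0,0,1],[0,0,-1.5,0,0,0,1],[0,0,-0.4,0,0,0,1],[0,0,0,0,0,0,1]]]}}

```text
clock: 12.95
eef_pos: [0.6684, -0.0117, 0.0532]
tool_rot: [0.05, 0.994, 0.007, -0.1]
ft_force: [0.4, -0.1, -0.0]
grip_width: 0.0858
```

```bash
python3 -c "
from h import *
pose((210,30,51),12,np.pi/2)
p,d=bot.camera('side');save('s14',cv2.resize(p[60:240,160:360],None,fx=3,fy=3,interpolation=cv2.INTER_CUBIC))
analyse('side',p,d,'_f14',pz=.0765,pi=(.456,-.022,-.105),di=(0.437,-0.0186,-0.1014),dock=False,z0=.07)
"
```

```text
t 12.95 tcp [ 0.6684 -0.0117  0.0532] dock [229.3  35.2  53.2] F [ 0.4 -0.1 -0. ] w 0.086 q [-0.03  0.86  0.55  1.46  0.02  0.07]
need cm [-1.97 -0.31 -0.22] deg [-0.15  0.55 -0.29]
side plate [ 0.4563 -0.0218 -0.1065] 178.6 dock [ 0.437  -0.0186 -0.1014] 0
  shift in dock mm [19.6 -1.2] turn -0.0051
```

View pics/side_f14.png

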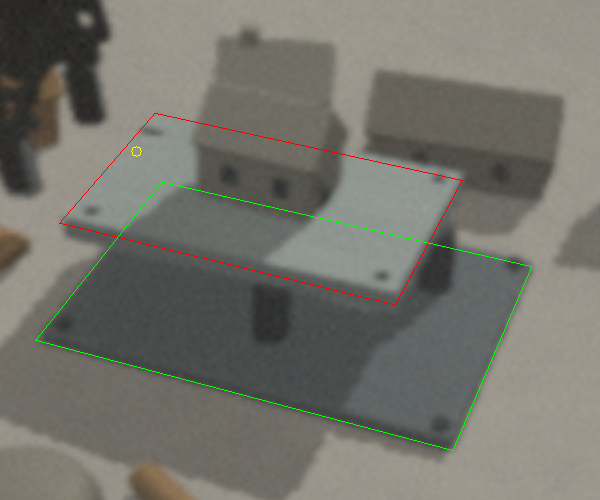

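Call:
{"op": "move_arm", "data": {"series": [[[-0.6,0.06,-0.1,0,0,0,1],[-0.6,0,-0.1,0,0,0,1],[-0.4,0,0,0,0,0,1],[-0.3,0,0,0,0,0,1],[-0.3,0,0,0,0,0,1]]]}}

```text
clock: 13.5
eef_pos: [0.6478, -0.0106, 0.0574]
tool_rot: [0.05, 0.994, 0.007, -0.095]
ft_force: [-1.2, -0.5, -0.3]
grip_width: 0.0854
```

Call:
{"op": "move_arm", "data": {"series": [[[-0.3,0,0,0,0,0,1],[-0.3,0,0,0,0,0,1],[-0.3,0,0,0,0,0,1],[-0.3,0,0,0,0,0,1],[-0.3,0,0,0,0,0,1]]]}}

```text
clock: 14.0
eef_pos: [0.6387, -0.011, 0.0592]
tool_rot: [0.051, 0.995, 0.007, -0.086]
ft_force: [5.7, 0.1, 0.9]
grip_width: 0.0854
```

```bash
python3 -c "
from h import *
pose((190,30,51),12,np.pi/2)
p,d=bot.camera('side')
analyse('side',p,d,'_f15',pz=.0765,pi=(.456,-.022,-.105),di=(0.437,-0.0186,-0.1014),dock=False,z0=.07)
"
```

```text
t 14.0 tcp [ 0.6387 -0.011   0.0592] dock [199.6  32.8  59.2] F [5.7 0.1 0.9] w 0.085 q [-0.03  0.77  0.39  1.36  0.02  0.08]
need cm [-0.98 -0.18 -0.82] deg [-0.12  2.07 -0.14]
side plate [ 0.4558 -0.0224 -0.0993] 156.8 dock [ 0.437  -0.0186 -0.1014] 0
  shift in dock mm [19.1 -1.9] turn 0.0021
```

View pics/side_f15.png

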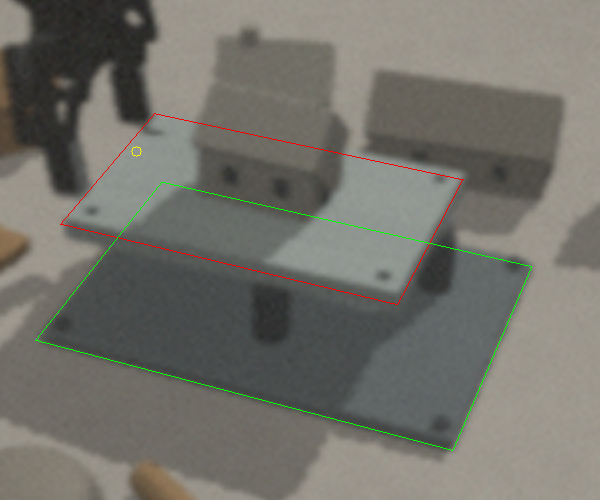

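Contact at 5.7 N, but the tool has crept up to z 59 mm, so the tips sit near the plate's top edge. I back off, lower, and come in again.

Call:
{"op": "move_arm", "data": {"series": [[[0.5,0,0,0,0.5,0,1],[0.3,0,-0.5,0,0.5,0,1],[0,0,-0.5,0,0.5,0,1],[0,0,-0.3,0,0,0,1],[0,0,0,0,0,0,1]]]}}

```text
clock: 14.55
eef_pos: [0.6457, -0.0113, 0.0447]
tool_rot: [0.051, 0.994, 0.006, -0.101]
ft_force: [0.2, -0.4, 1.2]
grip_width: 0.0859
```

```bash
python3 -c "
from h import *
pose((190,30,50),12,np.pi/2)
"
```

```text
t 14.55 tcp [ 0.6457 -0.0113  0.0447] dock [206.6  33.3  44.7] F [ 0.2 -0.4  1.2] w 0.086 q [-0.03  0.82  0.44  1.4   0.02  0.08]
need cm [-1.69 -0.15  0.53] deg [-0.1   0.39 -0.13]
```

Call:
{"op": "move_arm", "data": {"series": [[[0,0,0.4,0,0,0,1],[-0.3,0,0,0,0,0,1],[-0.3,0,0,0,0.2,0,1],[-0.3,0,0,0,0.2,0,1],[-0.3,0,0,0,0.2,0,1]]]}}

```text
clock: 15.05
eef_pos: [0.6381, -0.011, 0.0487]
tool_rot: [0.052, 0.994, 0.007, -0.101]
ft_force: [6.9, 0.7, -4.4]
grip_width: 0.0855
```

```bash
python3 -c "
from h import *
pose((185,30,51),12,np.pi/2)
"
```

```text
t 15.05 tcp [ 0.6381 -0.011   0.0487] dock [199.1  32.7  48.7] F [ 6.9  0.7 -4.4] w 0.086 q [-0.03  0.8   0.41  1.39  0.02  0.08]
need cm [-1.43 -0.12  0.23] deg [-0.12  0.45 -0.08]
```

Call:
{"op": "move_arm", "data": {"series": [[[-0.4,0.05,0,0,0.2,0,1],[-0.4,0.05,0,0,0.2,0,1],[-0.4,0.05,0,0,0.2,0,1],[-0.4,0.05,0,0,0.2,0,1],[-0.4,0.05,0,0,0.2,0,1]]]}}

```text
clock: 15.55
eef_pos: [0.6313, -0.0099, 0.0492]
tool_rot: [0.052, 0.994, 0.005, -0.094]
ft_force: [6.2, -0.5, -4.3]
grip_width: 0.0851
```

```bash
python3 -c "
from h import *
pose((185,30,51),12,np.pi/2)
p,d=bot.camera('side')
analyse('side',p,d,'_f16',pz=.0765,pi=(.45,-.022,-.105),di=(0.437,-0.0186,-0.1014),dock=False,z0=.07)
"
```

```text
t 15.55 tcp [ 0.6313 -0.0099  0.0492] dock [192.2  33.1  49.2] F [ 6.2 -0.5 -4.3] w 0.085 q [-0.02  0.77  0.37  1.35  0.02  0.08]
need cm [-0.74 -0.23  0.18] deg [ 0.07  1.25 -0.11]
side plate [ 0.4475 -0.0208 -0.0998] 191.8 dock [ 0.437  -0.0186 -0.1014] 0
  shift in dock mm [10.7 -1.1] turn 0.0016
```

View pics/side_f16.png

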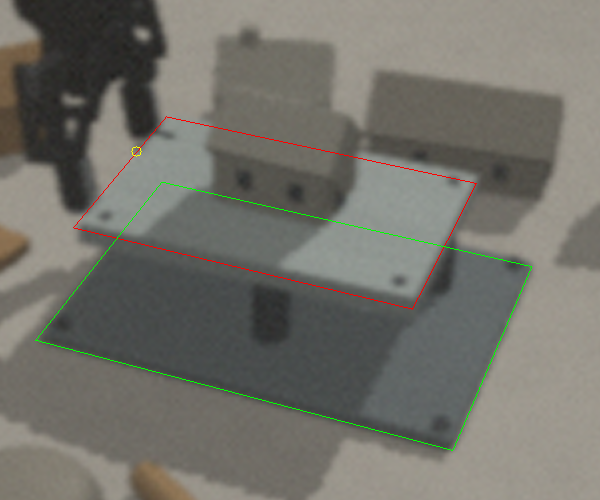

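Call:
{"op": "move_arm", "data": {"series": [[[-0.4,0.05,0,0,0.3,0,1],[-0.4,0.05,0,0,0.3,0,1],[-0.4,0.05,0,0,0.3,0,1],[-0.4,0.05,0,0,0.3,0,1],[-0.3,0,0,0,0.3,0,1]]]}}

```text
clock: 16.1
eef_pos: [0.6227, -0.0092, 0.051]
tool_rot: [0.052, 0.994, 0.004, -0.094]
ft_force: [5.7, 0.3, -2.0]
grip_width: 0.0852
```

```bash
python3 -c "
from h import *
pose((182,30,51),12,np.pi/2)
p,d=bot.camera('side')
analyse('side',p,d,'_f17',pz=.0755,pi=(.445,-.02,-.105),di=(0.437,-0.0186,-0.1014),dock=False,z0=.068)
"
```

```text
t 16.1 tcp [ 0.6227 -0.0092  0.051 ] dock [183.5  32.9  51. ] F [ 5.7  0.3 -2. ] w 0.085 q [-0.02  0.75  0.33  1.34  0.01  0.08]
need cm [-0.18 -0.27 -0.  ] deg [ 0.21  1.2  -0.1 ]
side plate [ 0.4391 -0.0193 -0.0996] 207.8 dock [ 0.437  -0.0186 -0.1014] 0
  shift in dock mm [ 2.2 -0.5] turn 0.0018
```

View pics/side_f17.png

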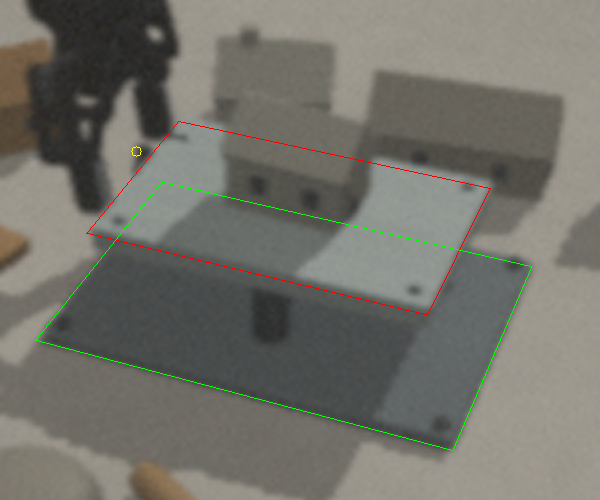

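Call:
{"op": "move_arm", "data": {"series": [[[-0.3,0.05,0,0,0.2,0,1],[-0.3,0.05,0,0,0.2,0,1],[-0.2,0,0,0,0.2,0,1],[0,0,0,0,0,0,1],[0,0,0,0,0,0,1]]]}}

```text
clock: 16.65
eef_pos: [0.6212, -0.0089, 0.053]
tool_rot: [0.052, 0.994, 0.004, -0.091]
ft_force: [2.9, -0.3, -1.7]
grip_width: 0.0852
```

```bash
cat >> h.py <<'E'
def sideplane(p,d,r,D=(0.437,-0.0186,-0.1014),z=.075):
    P=pts('side',d);c,s=np.cos(D[2]),np.sin(D[2]);x=P[...,0]-D[0];y=P[...,1]-D[1]
    S=(d>0)&(P[...,2]>.064)&(P[...,2]<.084)&(soft('side',r,(-20,170,-20,105),z,(0,512,0,384),2)>.99)&(p.max(-1)>45)
    X=np.stack([(c*x+s*y),(-s*x+c*y)],-1)[S];A=np.c_[X,np.ones(len(X))];Z=P[...,2][S]*1000
    k,*_=np.linalg.lstsq(A,Z,rcond=None); g=abs(Z-A@k)<4; k,*_=np.linalg.lstsq(A[g],Z[g],rcond=None)
    f=lambda a,b:round(k[0]*a+k[1]*b+k[2],1); print('side z at A,B,C',f(0,0),f(.15,0),f(.075,.085))
E
python3 -c "
from h import *
r0=sideplane(np.load('side0_p.npy'),np.load('side0_d.npy'),np.array([.4505,-.0036,-.3896]),z=.078)
pose((182,30,51),12,np.pi/2)
p,d=bot.camera('side')
r,_=analyse('side',p,d,'_f18',pz=.075,pi=(.439,-.02,-.105),di=(0.437,-0.0186,-0.1014),dock=False,z0=.068)
sideplane(p,d,r)
"
```

```text
side z at A,B,C 78.3 78.2 78.2
t 16.65 tcp [ 0.6212 -0.0089  0.053 ] dock [182.1  33.   53. ] F [ 2.9 -0.3 -1.7] w 0.085 q [-0.02  0.74  0.32  1.33  0.01  0.08]
need cm [-0.04 -0.3  -0.2 ] deg [ 0.29  1.52 -0.06]
side plate [ 0.4375 -0.0185 -0.1047] 189.8 dock [ 0.437  -0.0186 -0.1014] 0
  shift in dock mm [0.5 0.1] turn -0.0033
side z at A,B,C 74.9 75.0 74.9
```

All three points are now at 74.9 mm, 3.3 mm lower than at the start. I back off and check without contact.

Call:
{"op": "move_arm", "data": {"series": [[[0.4,0,0,0,0,0,1],[1.5,0,0,0,0,0,1],[1.5,0,1.0,0,0,0,1],[0,0,3,0,0,0,1],[0,0,4,0,-2,0,1]]]}}

```text
clock: 17.2
eef_pos: [0.6476, -0.0084, 0.1265]
tool_rot: [0.052, 0.995, 0.004, -0.087]
ft_force: [0.8, -0.5, 0.4]
grip_width: 0.0857
```

Call:
{"op": "move_arm", "data": {"series": [[[0,2,4,0,-3,-3,1],[0,3,4,0,-3,-5,1],[-1,4,3,0,-3,-5,1],[-2,4,0,0,0,-5,1],[-2,4,0,0,0,0,1]]]}}

```text
clock: 17.7
eef_pos: [0.5973, 0.1597, 0.246]
tool_rot: [0.218, 0.976, 0.021, -0.002]
ft_force: [-0.1, 0.1, -0.1]
grip_width: 0.0855
```

```bash
python3 -c "
from h import *
pose()
p,d=bot.camera('side')
r,_=analyse('side',p,d,'_f19',pz=.0747,pi=(.439,-.02,-.105),di=(0.437,-0.0186,-0.1014),dock=False,z0=.068)
sideplane(p,d,r); save('s19',p)
plate_top('19',(.437,-.026,-.11),z=.0747)
"
```

```text
t 17.7 tcp [0.5973 0.1597 0.246 ] dock [140.4 198.2 246. ] F [-0.1  0.1 -0.1] w 0.086 q [0.24 0.47 0.37 1.46 0.04 0.68]
side plate [ 0.4371 -0.0187 -0.112 ] 123.8 dock [ 0.437  -0.0186 -0.1014] 0
  shift in dock mm [ 0.1 -0.1] turn -0.0106
side z at A,B,C 75.0 75.0 74.9
plate [ 0.4363 -0.0259 -0.1111] err 66.4 turn -0.0005 off cup [-0.2  0.4] vee [-0.2  0.3] flat [-0.1  0.4]
top z at A,B,C 73.8 73.8 73.7
```

View pics/side_f19.png

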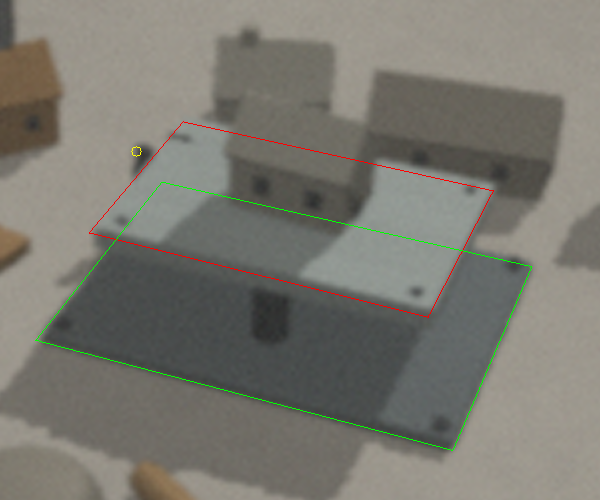

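View pics/t19.png

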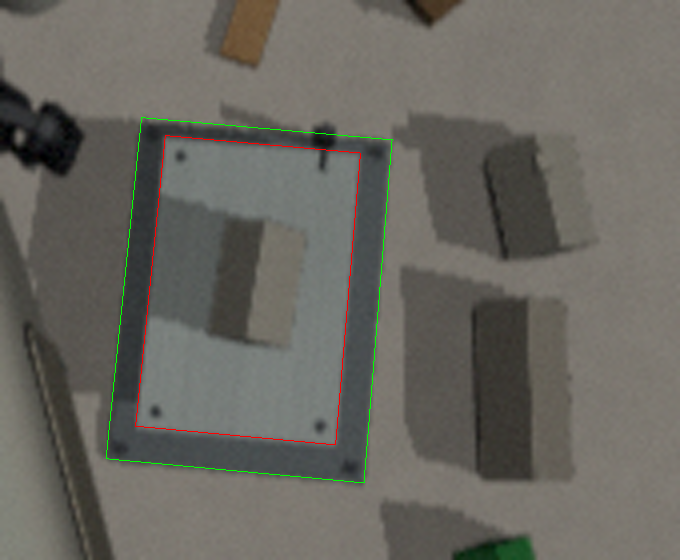

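The plate is home: offsets are at most 0.4 mm, it is level and 3.3 mm lower, and the index line at zoom px (322,160) meets the pointer at (322,130). I make one last check that the house and bystanders did not move, then hand in.

```bash
python3 -c "
from h import *
p,d=bot.camera('top')
for dd,pl in ((np.load('top0_d.npy'),(.4496,-.0096,-.401)),(d,(.4363,-.0259,-.1111))):
    P=pts('top',dd); L=np.array([todock(q,pl) for q in P[(dd>0)&(P[...,2]>.1)&(P[...,2]<.15)&(abs(P[...,0]-.53)<.08)&(abs(P[...,1])<.07)]])
    print('house in plate',L.mean(0).round(1),(np.percentile(L,[1,99],axis=0)).round(0).tolist(), 'ang',cv2.minAreaRect(L[:,:2].astype(np.float32))[2].__round__(1))
a=np.load('top0_p.npy').astype(float);df=cv2.GaussianBlur(np.abs(a-p).max(-1),(5,5),0); save('diff',np.repeat(np.clip(df*3,0,255)[...,None],3,2).astype(np.uint8))
"
```

```text
house in plate [ 74.7  36.1 127.3] [[37.0, 10.0, 112.0], [114.0, 63.0, 142.0]] ang 86.6
house in plate [ 74.7  36.9 123.9] [[37.0, 10.0, 109.0], [113.0, 64.0, 138.0]] ang 86.4
```

View pics/diff.png

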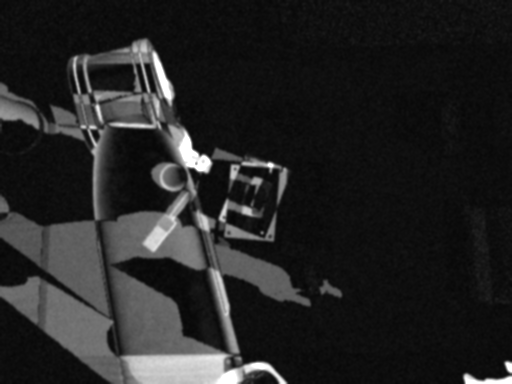

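The house is in the same place on the plate as at the start. The difference picture shows only the arm, its shadow (which covers the brush at px (165,225) and the lump at (170,175)) and the plate.

```bash
python3 -c "
from h import *
print(bot.job_done()); pose()"
```

```text
the job is handed in; nothing more can be done
None
the job is handed in; nothing more can be done
```

The plate is back home on its dock and the job is handed in, at about 17.8 s on the clock. I made three gentle pushes with the open fingers, with no more than about 14 N read at the wrist:
- **−y edge:** turned the plate until ball B dropped into the groove.
- **+y edge:** swung it straight about B.
- **+x edge:** slid it 19 mm along −x until balls A and C seated.

**Last checks, with nothing touching the plate:**
- **Position:** the top camera put all three seats within 0.5 mm of their balls, with a turn of −0.0005 rad.
- **Height:** the plate's top was level at 74.9–75.0 mm in the side camera, 3.3 mm lower than at the start.
- **Index line:** it faced the pointer.
- **House:** it stood within 1 mm of its starting place on the plate, with its angle unchanged to 0.2°.
- **Other things:** I saw no sign that anything else had moved. The arm's shadow lay over the brush and clay lump in the last picture, so I could not confirm those two as clearly.

**Disagreements:**
- **Turn:** the side camera read −0.011 rad for the turn, which I put down to fit noise.
- **World y:** the two cameras differed by about 7 mm, but agreed on the plate relative to the dock.
- **Height offset:** the top camera read the plate about 1 mm low throughout, but equally at all three seats.

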